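# Load the repair tray and slide it to the stop

### The job

Lay the open-ended spanner and the flat L-shaped bracket each flat in its own compartment of the grey parts tray, the way round the compartment is shaped for, setting them down rather than dropping them. Then slide the loaded tray along the bench, without lifting it, until its whole far edge lies against the near face of the steel stop strip, with neither end of the tray sticking out past the strip. Leave everything else on the bench where it is.

Things in the scene. Friction and masses are not known exactly. Their poses are not given: they have to be found in the camera images.
- tray: Loose grey plastic tray with black compartment blocks, 200 (x) x 230 (y) mm, 0.35 kg; origin under its centre, +x roughly towards the stop, +y its left. Floor 4 mm thick; rim 5 mm thick, top at z = 22 mm; block tops at z = 13. Far half (x > 20): spanner place; near left: bracket place; near right (y < -28) already holds a loose ball bearing (36 mm dia), which just stays there.
- spanner_seat (a point): Where the spanner's origin belongs on the tray floor, tray (57.5, 0, 4) mm; axes as the tray's. Compartment along tray y, y = -85..85: 48 mm wide at the left end (y > 36, for the jaw head), 30 mm at the right (y < -38), open over x = 20..95 between, for the fingers. Spanner +x (head) points along tray +y; play about 5 mm.
- bracket_seat (a point): Where the bracket's origin belongs on the tray floor, tray (-40, 30, 4) mm; axes as the tray's. The L compartment takes the bracket with its axes parallel to the tray's: long leg along x, short leg at the near (-x) end towards -y; play about 5 mm. Finger room beside the long leg at tray x = -60..-8, y = 48..110 and y = -22..17.
- tray_far_left (a point): Corner of the tray's far edge, tray (100, 115) mm, 10 mm above its underside.
- tray_far_right (a point): Corner of the tray's far edge, tray (100, -115) mm, 10 mm above its underside.
- spanner: Loose steel open-ended spanner lying flat, 160 mm long, 9 mm thick, 0.12 kg; origin on its underside at mid length, +x to the open jaw head. Straight shank 14 mm wide from x = -63 to 43; forked head 38 mm wide from x = 43 to 80; round tail 20 mm wide to x = -80. The other task-like parts on the bench are not spanners.
- spanner_head (a point): Point on the spanner's underside in the middle of the jaw head, 65 mm along +x from its origin.
- spanner_tail (a point): Point on the spanner's underside in the middle of the round tail, 70 mm along -x.
- bracket: Loose flat L-shaped aluminium bracket, 8 mm thick, lying flat, 0.09 kg; origin on its underside at the middle of the long leg. Long leg 100 x 26 mm along x (x = -50..50, y = -13..13); short leg 26 mm wide at the -x end (x = -50..-24) reaching to y = -47. Good grip: across the long leg (26 mm, along y) near x = 5 mm.
- bracket_end (a point): Point on the bracket's underside at (45, 0) mm, the free end of its long leg.
- bracket_toe (a point): Point on the bracket's underside at (-37, -42) mm, the tip of its short leg.
- stop: Fixed steel angle strip, 300 mm long along y, upright 30 mm high and 6 mm thick with its flat foot behind; origin at the middle of its near (-x) upright face, at bench height; +x points away from the robot, at right angles to that face.
- motor: Bystander: red motor housing, 100 x 76 x 70 mm block with a shaft stub; leave alone. Origin under its centre.
- spray_can: Bystander: upright can, 58 mm dia, 160 mm high; leave alone. Origin under its centre.
- strip: Bystander: plain straight aluminium strip with three holes, 90 x 20 x 6 mm, not the L bracket; leave alone. Origin under its centre.
- gear: Bystander: dark steel gear wheel, 48 mm dia, 12 mm high; leave alone. Origin under its centre.
- screwdriver: Bystander: red-handled screwdriver lying on the bench; leave alone. Origin under its middle.
- pliers: Bystander: red-handled pliers lying on the bench, about 140 mm long, 12 mm high; leave alone. Origin under the pivot.
Mind the look-alikes: they are no part of the job. Several things have the shape of the spanner; the one meant has the colours described above. Of the things that look like the bracket, the larger one is meant.

How it is judged (in metres and radians):
On the way:
1. spanner and bracket both lie flat in their compartments, the right way round and let go, while the tray is still at least 30 mm short of the stop strip (x of spanner_head in the frame of tray between 0.0475 and 0.0675 m and y of spanner_head in the frame of tray between 0.055 and 0.075 m and z of each of spanner_head, spanner_tail, bracket_end, bracket_toe in the frame of tray below 0.008 m and x of spanner_tail in the frame of tray between 0.0475 and 0.0675 m and y of spanner_tail in the frame of tray between -0.08 and -0.06 m and x of bracket_end in the frame of tray between -0.005 and 0.015 m and y of bracket_end in the frame of tray between 0.02 and 0.04 m and x of bracket_toe in the frame of tray between -0.087 and -0.067 m and y of bracket_toe in the frame of tray between -0.022 and -0.002 m and contact force between the fingers and spanner below 0.1 N and contact force between the fingers and bracket below 0.1 N and x of tray in the frame of stop below -0.13 m), for 0.2 s.
At the end, for the whole second after the job is handed in: Spanner and bracket lie flat on the floor of their own compartments the right way round (each end within 10 mm of its place), released and at rest; the tray stands flat on the bench with both far corners within 6 mm of the stop strip's near face and its centre within 35 mm of the strip's middle (x of spanner_head in the frame of tray between 0.0475 and 0.0675 m and y of spanner_head in the frame of tray between 0.055 and 0.075 m and z of each of spanner_head, spanner_tail, bracket_end, bracket_toe in the frame of tray below 0.008 m and x of spanner_tail in the frame of tray between 0.0475 and 0.0675 m and y of spanner_tail in the frame of tray between -0.08 and -0.06 m and x of bracket_end in the frame of tray between -0.005 and 0.015 m and y of bracket_end in the frame of tray between 0.02 and 0.04 m and x of bracket_toe in the frame of tray between -0.087 and -0.067 m and y of bracket_toe in the frame of tray between -0.022 and -0.002 m and contact force between the fingers and spanner below 0.1 N and contact force between the fingers and bracket below 0.1 N and x of each of tray_far_left, tray_far_right in the frame of stop above -0.006 m and y of tray in the frame of stop between -0.035 and 0.035 m and height (world z) of tray below 0.005 m and linear speed of each of tray, spanner, bracket below 0.02 m/s); the robot touches nothing.
It fails at once if a bystander on the bench is moved more than 30 mm (distance of any of motor, spray_can, strip, gear, screwdriver, pliers from where it was at the start of the episode above 0.03 m).
It fails at once if the tray is lifted more than 25 mm or tipped more than 0.2 rad (height (world z) of tray above 0.025 m or angle between tray's own z axis and vertical above 0.2 rad).
It fails at once if the spanner is let go more than 60 mm above the bench (height (world z) of spanner above 0.06 m and contact force between the fingers and spanner below 0.05 N).
It fails at once if the bracket is let go more than 60 mm above the bench (height (world z) of bracket above 0.06 m and contact force between the fingers and bracket below 0.05 N).
It also fails if it takes over 72 s, if anything falls off the work surface, if the arm or the gripper's body presses on something with over 40 N, if the wrist force passes 120 N, or if a joint passes its speed limit or range.

### The arm

A 7-joint arm with a two-finger parallel gripper is mounted at the origin on the work surface. World frame = base frame: x ahead of the robot, y to its left, z up, the work surface at z = 0. Lengths are in mm, angles in rad, forces in N, time in s.
With the tool pointing down it reaches from about 350 to 775 mm from the base axis. Payload 3.1 kg.
Tool frame: the origin (TCP) lies midway between the tips of the shut fingers; the grasp point (between the pads) lies 19 mm behind it; z points along the fingers, y is the line along which they close (so a half turn about z gives the same grasp; the last joint's range is limited). The gripper opens to 85 mm and grips with 20 to 120 N. Pads are 22 mm wide; open, the fingers measure 114 mm over their backs; the gripper's body (76 mm by 85 mm) begins 54 mm behind the grasp point. The pads swing forward as they close: fully open they stand 13 mm farther back than shut.
Start: joints at [-1.213, 0.311, 0.014, 1.512, -0.004, 1.319, -0.027], TCP at [214.055, 506.654, 205.504] pointing down, gripper open.
Joint ranges: [-2.7, 2.7], [-0.3, 1.91], [-1.27, 1.3], [0.12, 2.57], [-1.44, 4.58], [0.2, 2.03], [-3.05, 3.05]. Speed limits (rad/s): [2.79, 2.79, 3.14, 3.14, 3.14, 3.14, 3.14].

### API

Orientations are given as a 3x3 rotation matrix whose columns are the frame's x, y, z axes.
In Python, from plant import * gives the robot as it stands.
- The arm moves only by the tool jog_arm, never from a script. Its argument "moves" is a list of rows, each a list of 7 numbers: the shift along the tool's x, y, z in mm, then the turn, a rotation vector about the tool's x, y, z in degrees, then the finger opening in mm, from 0 to 85.4. In form: [[dx, dy, dz, wx, wy, wz, fingers], ...]. A call has 1 to 10 rows; each row is the pose to reach, as a shift and turn from the pose commanded when the call began, along the tool's axes at that moment; what a row does not reach only later rows make up. A row lasts 1/8 s, in which the tool goes at most 62.5 mm and 10.7 degrees, less where a joint would pass 70% of its speed; a pose out of reach is approached as far as the arm can. A call with a gripper value outside its range is refused whole. The fingers move at their own pace and stop on an object; "force" is the grip in N (left out, the last holds). Time passes only in rows, so rows that repeat a pose let the fingers close. It gives the time, the measured TCP pose, the force, the opening and the grip force at its end, in the units of the state.
- read_state(): the state, without advancing time (a new reading comes with each control period).
- camera(name): name is "scene" or "top"; returns the picture (420x560x3 uint8, blue, green, red); there is no depth.
- camera_info(name): a dict with "intrinsics" (3x3 intrinsics, pixels), "world_from_camera" (4x4, takes a point from camera to world coordinates). Camera axes: x right, y down, z forward; pixel columns grow to the right and rows downward; lengths in mm; the calibration is good to about 2 mm. A picture is of the moment at which its call begins. camera_info takes no time and is no camera call.
- finish_job(): hands the job in; it is judged then, once.
The state is a dict: "t": time; "qpos": joint angles; "joint_vel": joint speeds; "effort": joint torques, N m; "position": TCP position; "tool_rot": TCP orientation; "wrist_force": force on the tool from outside, world axes, zero at the start; "wrist_torque": the same for the moment, N m; "grip_width": opening from 0.0 (shut) to 1.0 (fully open); "grasp_force": force on a finger pad.
Only numpy, scipy, OpenCV 4.12 (cv2) and the standard library are available. Lean on these libraries where they do the work, as an engineer would, in place of code of your own. Each camera call takes 0.05 s, during which the arm holds its last target. There are 200 camera calls.

## Working session

There is one attempt and no reset: what is moved stays moved. The work goes in short steps, Python scripts to look and compute and a tool call to move; the robot and the scene stay as the last step left them, time stands still between calls to the robot, and variables do not carry over. Pictures are saved under pics/ and viewed, at most 10 in all, crops included, and the job is handed in when it is done.

Besides the shell and the picture viewer there is one more tool, called after "Request:" in YAML: its name, and indented under it one key for each argument. jog_arm: Moves the arm, as the interface text tells. Its arguments: {"type":"object","properties":{"moves":{"type":"array","items":{"type":"array","items":{"type":"number"}}},"force":{"type":"number"}},"required":["moves"]}

```bash
mkdir -p pics
python3 - <<'E'
from plant import *
import cv2,numpy as np
np.set_printoptions(precision=3,suppress=True)
for n in("top","scene"):
    im=camera(n); cv2.imwrite(f"pics/{n}0.png",im)
    i=camera_info(n); print(n,i["intrinsics"],i["world_from_camera"])
s=read_state(); print(s["t"],s["position"],s["tool_rot"],s["wrist_force"])
E
```

```text
top [[515.871   0.    287.401]
 [  0.    515.871 204.759]
 [  0.      0.      1.   ]] [[  -0.029   -0.999    0.027  484.   ]
 [  -1.       0.029   -0.004    0.969]
 [   0.003   -0.028   -1.    1483.957]
 [   0.       0.       0.       1.   ]]
scene [[493.123   0.    281.122]
 [  0.    493.123 215.401]
 [  0.      0.      1.   ]] [[   0.671    0.454   -0.586 1565.014]
 [   0.741   -0.387    0.549 -956.032]
 [   0.023   -0.803   -0.596 1123.903]
 [   0.       0.       0.       1.   ]]
0.1 [213.819 505.977 204.538] [[-0.921  0.389 -0.001]
 [ 0.389  0.921 -0.002]
 [-0.    -0.002 -1.   ]] [ 0.507 -0.041 -0.307]
```

View pics/top0.png

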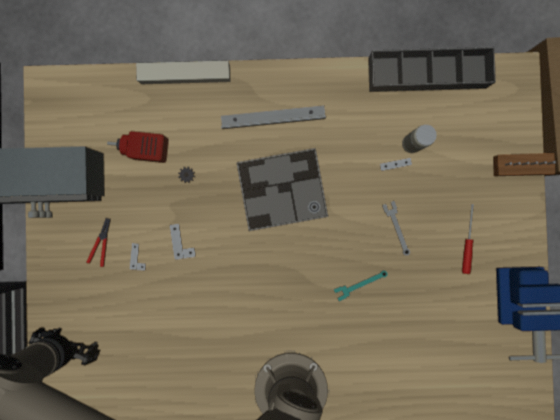

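View pics/scene0.png

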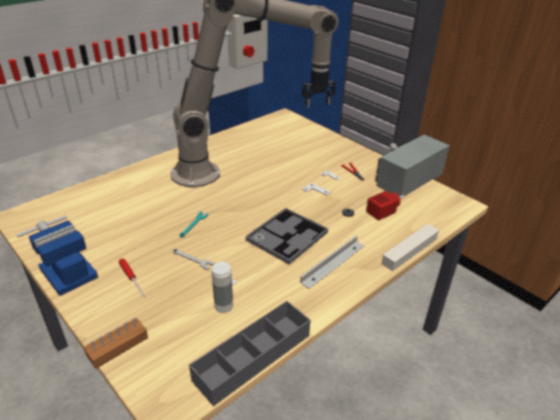

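The top picture shows two spanner shapes, a steel one at (397,228) and a teal one at (360,286). It also shows two L shapes, a large one at (181,242) and a small one at (137,258). The steel spanner and the large L fit the description. The tray is at (282,190) and the stop at (273,117). I'll confirm with an enlarged crop and masks.

```bash
cat > h.py <<'E'
from plant import *
import cv2,numpy as np
np.set_printoptions(precision=1,suppress=True)
def ray(n,uv,z):
    i=camera_info(n);K=np.array(i["intrinsics"]);T=np.array(i["world_from_camera"])
    uv=np.atleast_2d(np.asarray(uv,float))
    d=np.c_[uv,np.ones(len(uv))]@np.linalg.inv(K).T@T[:3,:3].T
    o=T[:3,3]; return (o+d*((z-o[2])/d[:,2])[:,None])[:,:2]
def unrect(im,z,x0,x1,y0,y1,s=1.0,n="top"):
    "rectify plane z: output px row -> x from x1 down, col -> y from y1 down; s mm per px"
    i=camera_info(n);K=np.array(i["intrinsics"]);W=np.linalg.inv(np.array(i["world_from_camera"]))
    P=K@W[:3]; H=np.c_[P[:,0],P[:,1],P[:,2]*z+P[:,3]]
    A=np.array([[0,-s,x1],[-s,0,y1],[0,0,1.]])
    return cv2.warpPerspective(im,H@A,(int((y1-y0)/s),int((x1-x0)/s)),flags=cv2.INTER_CUBIC|cv2.WARP_INVERSE_MAP)
E
python3 - <<'E'
from h import *
im=cv2.imread("pics/top0.png")
a=cv2.resize(im[205:280,115:215],None,fx=4,fy=4,interpolation=cv2.INTER_CUBIC)
b=cv2.resize(im[195:305,325:425],None,fx=4,fy=4,interpolation=cv2.INTER_CUBIC)
c=cv2.resize(im[100:240,215:335],None,fx=4,fy=4,interpolation=cv2.INTER_CUBIC)
cv=np.zeros((600,800,3),np.uint8);cv[:300,:400]=a
b=cv2.resize(b,(270,297));cv[303:600,:270]=b
c=c[:560]; c=cv2.resize(c,None,fx=.83,fy=.83); cv[:c.shape[0],401:401+c.shape[1]]=c[:,:399]
cv2.imwrite("pics/crop.png",cv)
hsv=cv2.cvtColor(im,cv2.COLOR_BGR2HSV)
m=((hsv[...,1]<70)).astype(np.uint8)
n,l,st,ce=cv2.connectedComponentsWithStats(m)
for k in range(1,n):
    if 25<st[k,4]<8000:
        r=cv2.minAreaRect(np.argwhere(l==k)[:,::-1].astype(np.float32))
        print(st[k],ce[k],ray("top",ce[k],5)[0],"box",ray("top",cv2.boxPoints(r),5).ravel())
E
```

```text
[ 220  105  107   24 1538] [272.8 116.4] [780.4  29.9] box [ 790.3  185.3  812.7 -121.1  770.1 -124.   747.8  182.1]
[402 124  35  29 696] [419.5 138.1] [ 705.6 -390.8] box [ 703.2 -327.8  759.9 -418.4  704.7 -452.4  648.2 -361.8]
[106 139  13  10  67] [112.9 143.1] [716.4 491.3] box [728.9 511.  727.9 476.5 702.  477.  703.  511.5]
[ 236  148   93   84 5825] [281.7 189.2] [569.7  10.3] box [ 654.5  142.5  690.1  -90.7  486.3 -121.1  451.1  111.2]
[379 157  34  14 288] [395.6 163.7] [ 633.7 -319.4] box [ 638.  -270.4  653.8 -363.4  629.3 -367.4  613.5 -274.4]
[178 166  17  17 190] [185.9 174.4] [620.4 283.9] box [627.  315.3 651.2 276.9 612.6 252.7 588.5 291. ]
[ 496  174   64  246 2959] [547.4 288.4] [ 263.9 -741.1] box [ 595.6 -607.2  590.4 -788.6 -106.3 -758.1 -100.8 -579. ]
[382 200  29  56 443] [396.5 225.8] [ 455.3 -315.6] box [ 519.  -273.4  531.  -313.4  374.9 -359.6  363.  -319.6]
[468 203   6  36 123] [470.5 220.5] [ 464.2 -528.6] box [ 414.5 -517.6  514.8 -529.6  513.7 -539.7  413.4 -527.7]
[ 99 218  11  22 135] [104.3 228.6] [471.6 520.9] box [444.6 539.9 505.6 525.1 500.4 504.3 439.3 519.1]
[169 223  27  37 532] [179.3 243.9] [421.6 307.4] box [480.  338.1 487.3 273.5 382.9 261.1 375.6 325.7]
[129 242  17  29 310] [135.4 258.3] [384.3 433.9] box [431.4 451.1 430.  405.4 350.2 407.1 351.6 452.7]
[333 270  56  32 177] [358.7 285.1] [ 289.1 -201.7] box [ 280.4 -125.1  348.9 -273.8  310.7 -291.4  242.3 -142.7]
[518 303  42  12 366] [541.2 308.7] [ 206.5 -720.8] box [ 193.5 -653.8  224.8 -655.1  221.3 -772.4  190.  -771. ]
[ 254  350   75   70 4011] [290.2 387.6] [5.  2.3] box [ 114.2  102.3  107.9 -108.2  -86.3 -102.1  -79.9  107.6]
```

View pics/crop.png

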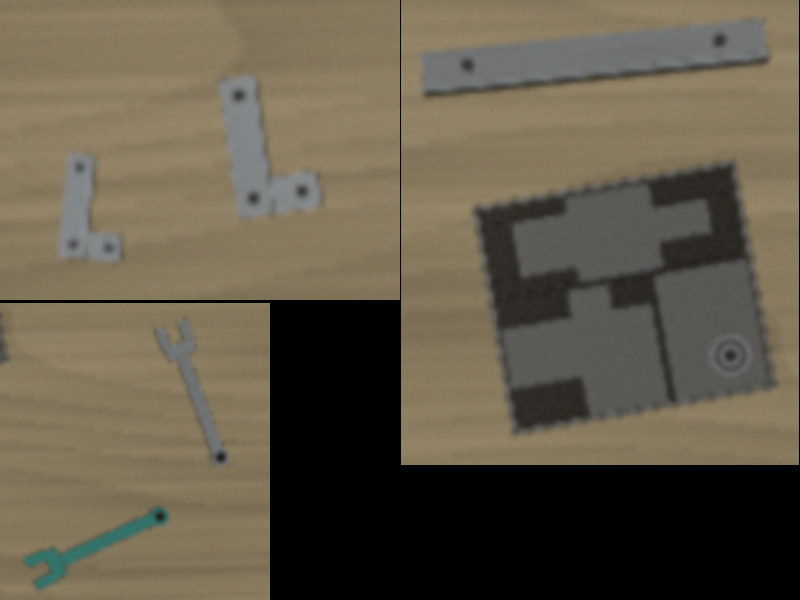

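The crop confirms the steel spanner (grey, at (397,228), head up) and the larger L (181,242). The teal spanner and the small L are look-alikes. Next I'll refine the tray, stop and spanner poses.

```bash
cat >> h.py <<'E'
def togo(x,y,z,thy):
    "shift in tool axes + turn wz (deg) to bring TCP to x,y,z with closing axis at world angle thy deg, tool down"
    from scipy.spatial.transform import Rotation as R
    s=read_state();Rt=np.array(s["tool_rot"]);d=Rt.T@(np.array([x,y,z])-s["position"])
    a=np.radians(thy);G=np.c_[[np.sin(a),-np.cos(a),0],[np.cos(a),np.sin(a),0],[0,0,-1.]]
    print("t",s["t"],"pos",np.array(s["position"]),"F",np.array(s["wrist_force"]),"grip",s["grip_width"],s["grasp_force"]);print("shift",d,"rot",np.degrees(R.from_matrix(Rt.T@G).as_rotvec()))
E
python3 - <<'E'
from h import *
im=cv2.imread("pics/top0.png"); hsv=cv2.cvtColor(im,cv2.COLOR_BGR2HSV)
# stop & tray rectified
g=cv2.cvtColor(unrect(im,30,700,820,-150,220,1),cv2.COLOR_BGR2GRAY)
for c in (60,110,160,210,260,310): print("stop y",220-c,"gray x=800..720 step4",g[-100+0:,c][::4] if 0 else g[0:90:4,c],"(from x=820)")
# tray: y,x of edges
t=unrect(im,4,440,700,-130,150,1);g=cv2.cvtColor(t,cv2.COLOR_BGR2GRAY)
_,b=cv2.threshold(g,62,255,cv2.THRESH_BINARY)
h=cv2.cvtColor(t,cv2.COLOR_BGR2HSV); b[h[...,1]>60]=0
b=cv2.morphologyEx(b,cv2.MORPH_OPEN,np.ones((7,7),np.uint8))
n,l,st,ce=cv2.connectedComponentsWithStats(b)
for k in range(1,n):
    if st[k,4]>800:
        r=cv2.minAreaRect(np.argwhere(l==k)[:,::-1].astype(np.float32)); (u,v),sz,an=r
        print("floor",st[k,4],"centre x,y",700-v,150-u,sz,an)
# spanner dark tail hole
m=(hsv[195:265,375:420,1]<70).astype(np.uint8)
p=np.argwhere(m)[:,::-1]+[375,195]; w=ray("top",p,9)
c=np.array([447,-316.5]);a=np.radians(16.5);ex=np.array([np.cos(a),np.sin(a)]);
for _ in range(3):
    ey=np.array([-ex[1],ex[0]]);q=(w-c)@np.c_[ex,ey]
    s=(abs(q[:,0]+10)<48)&(abs(q[:,1])<12); f=np.polyfit(q[s,0],q[s,1],1)
    c=c+f[1]*ey; ex=ex+f[0]*ey; ex/=np.linalg.norm(ex)
o=q[abs(q[:,1])<22,0]; print("spanner",c,np.degrees(np.arctan2(ex[1],ex[0])),o.min(),o.max())
# bracket
m=(hsv[218:265,165:200,1]<70).astype(np.uint8);w=ray("top",np.argwhere(m)[:,::-1]+[165,218],8).astype(np.float32)
print("bracket",cv2.minAreaRect(w),cv2.boxPoints(cv2.minAreaRect(w)).ravel())
tm=(hsv[140:240,228:336,1]<70).astype(np.uint8);w=ray("top",np.argwhere(tm)[:,::-1]+[228,140],22).astype(np.float32)
print("tray",cv2.minAreaRect(w))
E
```

```text
stop y 160 gray x=800..720 step4 [125 127 131 129 127 127 132 131 132 124 114 115 116 116 117 115 119 116
  76 100 125 128 131] (from x=820)
stop y 110 gray x=800..720 step4 [123 126 129 128 126 126 130 131 124 113 115 115 115 115 116 119 112  73
  92 122 124 126 130] (from x=820)
stop y 60 gray x=800..720 step4 [119 124 126 125 125 126 129 125 117 116 116 115 116 117 115 109  75  89
 128 129 124 127 130] (from x=820)
stop y 10 gray x=800..720 step4 [128 130 130 125 122 124 121 116 117 115 113 113 115 113 111  88  87 127
 133 128 124 125 129] (from x=820)
stop y -40 gray x=800..720 step4 [126 130 131 130 130 122 117 116 114 113 113 114 114 120  93  82 123 130
 131 126 123 126 128] (from x=820)
stop y -90 gray x=800..720 step4 [124 127 129 130 128 121 115 116 115 116 115 118 120  91  74 119 127 130
 131 126 121 124 126] (from x=820)
floor 9981 centre x,y 629.9412002563477 19.188018798828125 (83.35171508789062, 171.766845703125) 81.38435363769531
floor 10177 centre x,y 538.0458984375 -67.90902709960938 (116.52391052246094, 89.56221771240234) 81.55247497558594
floor 11006 centre x,y 520.1588745117188 49.75133514404297 (115.9493637084961, 139.7384490966797) 81.38435363769531
spanner [ 447.3 -317.5] 18.288100796366614 -80.90767052010743 81.81806457782821
bracket ((431.57159423828125, 299.0126037597656), (105.08203125, 64.86647033691406), 6.810009956359863) [375.6 325.  383.2 260.6 487.6 273.  479.9 337.4]
tray ((569.4646606445312, 10.394828796386719), (203.57003784179688, 232.3152618408203), 8.652948379516602)
```

```bash
python3 -c "
from h import *
togo(434.6,316.4,100,96.8)"
```

```text
t 0.1 pos [213.8 506.  204.5] F [ 0.5 -0.  -0.3] grip 1.0001777677679422 0.0Traceback (most recent call last):
  File "<string>", line 3, in <module>
    togo(434.6,316.4,100,96.8)
    ~~~~^^^^^^^^^^^^^^^^^^^^^^
  File "h.py", line 20, in togo
    print("t",s["t"],"pos",np.array(s["position"]),"F",np.array(s["wrist_force"]),"grip",s["grip_width"],s["grasp_force"]);print("shift",d,"rot",np.degrees(R.from_matrix(Rt.T@G).as_rotvec()))
                                                                                                                                                            ~~~~~~~~~~~~~^^^^^^^^
  File "scipy/spatial/transform/_rotation.pyx", line 1143, in scipy.spatial.transform._rotation.Rotation.from_matrix
ValueError: Non-positive determinant (left-handed or null coordinate frame) in rotation matrix 0: [[-0.9  0.5  0. ]
 [ 0.5  0.9  0. ]
 [-0.  -0.   1. ]].
```

```bash
sed -i 's/\[np.sin(a),-np.cos(a),0\]/[-np.sin(a),np.cos(a),0]/' h.py; python3 -c "
from h import *
togo(434.6,316.4,100,96.8)"
```

```text
t 0.1 pos [213.8 506.  204.5] F [ 0.5 -0.  -0.3] grip 1.0001777677679422 0.0
shift [-277.1  -88.5  104.8] rot [ -0.1  -0.  -29.7]
```

Request:
jog_arm:
  moves:
    - [-140,-44,40,0,0,-15,60]
    - [-277,-88.5,104.5,0,0,-29.7,60]
    - [-277,-88.5,104.5,0,0,-29.7,60]
    - [-277,-88.5,104.5,0,0,-29.7,60]
    - [-277,-88.5,104.5,0,0,-29.7,60]
    - [-277,-88.5,104.5,0,0,-29.7,60]
    - [-277,-88.5,104.5,0,0,-29.7,60]
    - [-277,-88.5,104.5,0,0,-29.7,60]
    - [-277,-88.5,104.5,0,0,-29.7,60]

```text
t: 1.23
position: [433.6, 319.3, 101.6]
tool_rot: [[-0.993, -0.122, 0.0], [-0.122, 0.993, 0.001], [-0.0, 0.001, -1.0]]
wrist_force: [0.4, -0.2, -0.8]
grip_width: 0.706
grasp_force: 0.0
```

```bash
python3 -c "
from h import *
togo(434.6,316.4,5,96.8)
im=camera('scene');cv2.imwrite('pics/s1.png',cv2.resize(im[130:230,270:410],(784,560),interpolation=cv2.INTER_CUBIC))"
```

```text
t 1.225 pos [433.6 319.3 101.6] F [ 0.4 -0.2 -0.8] grip 0.7056638829867606 0.0
shift [-0.6 -3.1 96.6] rot [0.1 0.  0.2]
```

View pics/s1.png

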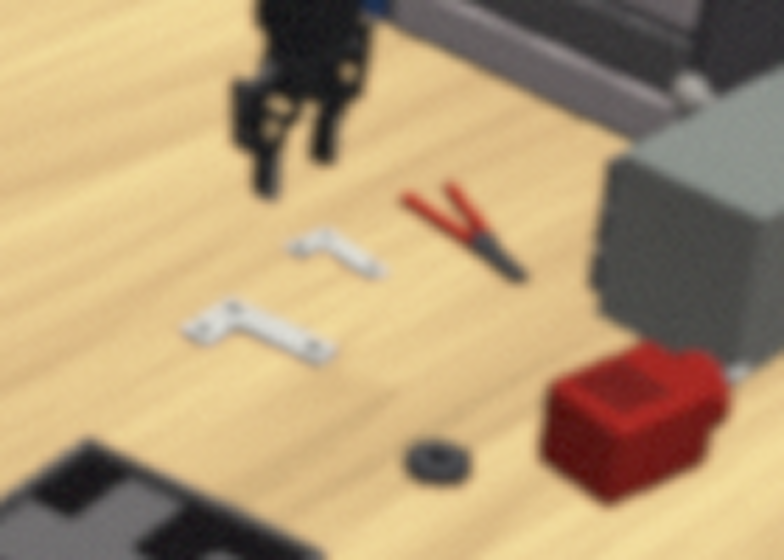

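The view shows the fingers (crop 290,180) above the bracket line and nothing in the way, so I'll go down.

Request:
jog_arm:
  moves:
    - [0,0,50,0,0,0,60]
    - [0,0,80,0,0,0,60]
    - [0,0,80,0,0,0,60]
    - [0,0,80,0,0,0,60]

```text
t: 1.78
position: [435.6, 318.5, 22.4]
tool_rot: [[-0.993, -0.119, 0.002], [-0.119, 0.993, 0.002], [-0.002, 0.001, -1.0]]
wrist_force: [0.2, -0.5, -0.1]
grip_width: 0.704
grasp_force: 0.0
```

```bash
python3 -c "
from h import *
togo(434.6,316.4,4,96.8)"
```

```text
t 1.775 pos [435.6 318.5  22.4] F [ 0.2 -0.5 -0.1] grip 0.7035319392388937 0.0
shift [ 1.3 -2.  18.4] rot [0.1 0.1 0. ]
```

Request:
jog_arm:
  moves:
    - [1,-2,9,0,0,0,60]
    - [1,-2,18,0,0,0,60]
    - [1,-2,18,0,0,0,60]
    - [1,-2,18,0,0,0,15]
    - [1,-2,18,0,0,0,15]
    - [1,-2,18,0,0,0,15]
    - [1,-2,18,0,0,0,15]
    - [1,-2,18,0,0,0,15]
    - [1,-2,18,0,0,0,15]
  force: 50

```text
t: 2.9
position: [434.0, 315.2, 3.0]
tool_rot: [[-0.993, -0.118, -0.0], [-0.118, 0.993, 0.0], [0.0, 0.0, -1.0]]
wrist_force: [0.1, 0.1, -0.1]
grip_width: 0.178
grasp_force: 0.0
```

```bash
python3 -c "
from h import *
im=camera('scene');a=cv2.resize(im[140:240,270:370],(600,600),interpolation=cv2.INTER_CUBIC)
cv2.imwrite('pics/s2.png',a);print(read_state()['position'])
im=camera('top');cv2.imwrite('pics/t2.png',im)"
```

```text
[434.  315.2   3. ]
```

View pics/s2.png

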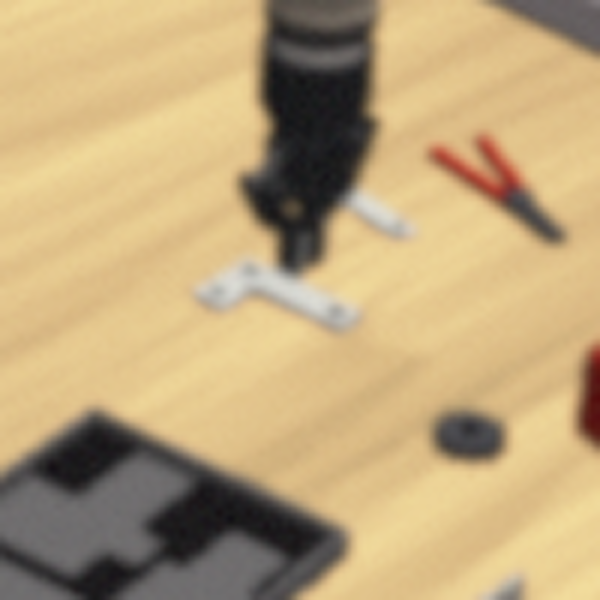

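```bash
python3 -c "
from h import *
def proj(n,p):
    i=camera_info(n);W=np.linalg.inv(np.array(i['world_from_camera']));q=W[:3,:3]@p+W[:3,3];q=np.array(i['intrinsics'])@q;return q[:2]/q[2]
print('TCP in scene',proj('scene',[434,315,3]),'top',proj('top',[434,315,3]))
print('seen tip',ray('scene',[319.5,184.5],3))
for n,uv in (('corner hole',(250,270)),('toe hole',(215,294)),('end hole',(338,313))):
    print(n,ray('scene',np.array(uv)/6+[270,140],8))
im=cv2.imread('pics/top0.png')
print('top crop holes', ray('top',[115+238/4,205+95/4],8),ray('top',[115+253/4,205+198/4],8),ray('top',[115+302/4,205+191/4],8))
t=cv2.imread('pics/t2.png');cv2.imwrite('pics/t2c.png',cv2.resize(t[190:290,110:230],(720,600),interpolation=cv2.INTER_CUBIC))
# landmarks compare: gear, can/corners
print('gear scene',ray('scene',[270+468/6,140+425/6],12),'top',ray('top',[185.9,174.4],12))
"
```

```text
TCP in scene [319.3 189.6] top [176.7 239.7]
seen tip [[407.3 343.4]]
corner hole [[394.1 310. ]]
toe hole [[399.9 270.4]]
end hole [[470.5 317.9]]
top crop holes [[465.5 319.6]] [[391.8 310.6]] [[395.7 275.6]]
gear scene [[617.8 283.6]] top [[619.7 282.6]]
```

View pics/t2c.png

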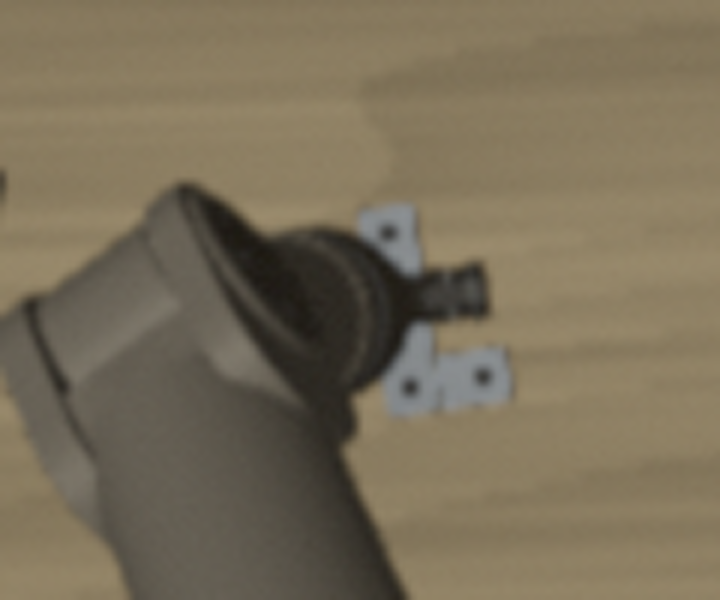

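```bash
python3 -c "
from h import *
def proj(n,p):
    i=camera_info(n);W=np.linalg.inv(np.array(i['world_from_camera']));q=W[:3,:3]@p+W[:3,3];q=np.array(i['intrinsics'])@q;return q[:2]/q[2]
for z in (101.6,111.6,121.6): print(z,proj('scene',[430,349,z]),proj('scene',[437,289,z]), 'seen (327.5,158.6),(317.3,164.8)')
for z in (3,8,13,18,23): print(z,proj('scene',[433,322,z]),proj('scene',[435,308,z]))
im=cv2.imread('pics/s2.png');g=cv2.cvtColor(im,cv2.COLOR_BGR2GRAY)
for c in (282,288,294,300,306,312,318): print(c,g[230:300:6,c])
"
```

```text
101.6 [326.2 165.8] [317.  171.6] seen (327.5,158.6),(317.3,164.8)
111.6 [326.4 163.7] [317.2 169.4] seen (327.5,158.6),(317.3,164.8)
121.6 [326.6 161.5] [317.3 167.2] seen (327.5,158.6),(317.3,164.8)
3 [320.3 188.9] [318.3 190.4]
8 [320.4 187.9] [318.4 189.3]
13 [320.5 186.9] [318.5 188.3]
18 [320.6 185.9] [318.6 187.3]
23 [320.7 184.9] [318.6 186.3]
282 [ 52  68  74  75  73  80 108 148 190 210 210 194]
288 [ 34  39  41  43  41  49  73 121 173 204 212 205]
294 [ 37  43  47  49  53  60  73 112 165 201 214 211]
300 [ 42  58  66  68  73  78  96 129 173 204 214 215]
306 [ 45  64  70  71  74  84 117 155 191 209 215 216]
312 [ 42  55  58  59  65  88 134 178 203 210 214 217]
318 [ 62  66  70  73  85 114 158 193 208 208 211 216]
```

The bracket is where I measured it, but the fingertips show about 15 mm above the reported TCP, so they closed over the bracket. I'll open and go down in small steps while watching the force.

Request:
jog_arm:
  moves:
    - [0,0,0,0,0,0,50]
    - [0,0,0,0,0,0,50]
    - [0,0,0,0,0,0,50]
    - [0,0,3,0,0,0,50]
    - [0,0,6,0,0,0,50]
    - [0,0,6,0,0,0,50]
    - [0,0,6,0,0,0,50]

```text
t: 3.88
position: [434.0, 315.2, -3.1]
tool_rot: [[-0.993, -0.118, -0.0], [-0.118, 0.993, -0.0], [0.0, -0.0, -1.0]]
wrist_force: [0.6, -0.7, -0.7]
grip_width: 0.588
grasp_force: 0.0
```

Request:
jog_arm:
  moves:
    - [0,0,2,0,0,0,50]
    - [0,0,4,0,0,0,50]
    - [0,0,4,0,0,0,15]
    - [0,0,4,0,0,0,15]
    - [0,0,4,0,0,0,15]
    - [0,0,4,0,0,0,15]
    - [0,0,4,0,0,0,15]
    - [0,0,4,0,0,0,15]
    - [0,0,4,0,0,0,15]

```text
t: 5.0
position: [434.0, 315.2, -7.0]
tool_rot: [[-0.993, -0.118, -0.0], [-0.118, 0.993, -0.0], [0.0, -0.0, -1.0]]
wrist_force: [-0.2, -0.2, 0.2]
grip_width: 0.176
grasp_force: 0.0
```

Request:
jog_arm:
  moves:
    - [0,0,0,0,0,0,50]
    - [0,0,0,0,0,0,50]
    - [0,0,0,0,0,0,50]
    - [0,0,2,0,0,0,50]
    - [0,0,4,0,0,0,50]
    - [0,0,5,0,0,0,15]
    - [0,0,5,0,0,0,15]
    - [0,0,5,0,0,0,15]
    - [0,0,5,0,0,0,15]
    - [0,0,5,0,0,0,15]

```text
t: 6.25
position: [434.1, 315.3, -11.9]
tool_rot: [[-0.993, -0.118, 0.0], [-0.118, 0.993, 0.0], [-0.0, 0.0, -1.0]]
wrist_force: [0.6, -0.1, 0.5]
grip_width: 0.175
grasp_force: 0.0
```

Request:
jog_arm:
  moves:
    - [0,0,0,0,0,0,50]
    - [0,0,0,0,0,0,50]
    - [0,0,0,0,0,0,50]
    - [0,0,2,0,0,0,50]
    - [0,0,4,0,0,0,50]
    - [0,0,4,0,0,0,15]
    - [0,0,4,0,0,0,15]
    - [0,0,4,0,0,0,15]
    - [0,0,4,0,0,0,15]
    - [0,0,4,0,0,0,15]

```text
t: 7.5
position: [434.0, 315.3, -16.0]
tool_rot: [[-0.993, -0.118, 0.0], [-0.118, 0.993, 0.0], [-0.0, 0.0, -1.0]]
wrist_force: [0.4, 0.0, -0.2]
grip_width: 0.178
grasp_force: 0.0
```

```bash
python3 -c "
from h import *
s=read_state();print(s['position'],s['wrist_force'])
im=camera('scene');a=cv2.resize(im[160:210,290:350],(720,600),interpolation=cv2.INTER_CUBIC)
cv2.imwrite('pics/s3.png',a)"
```

```text
[434.  315.3 -16. ] [ 0.4  0.  -0.2]
```

View pics/s3.png

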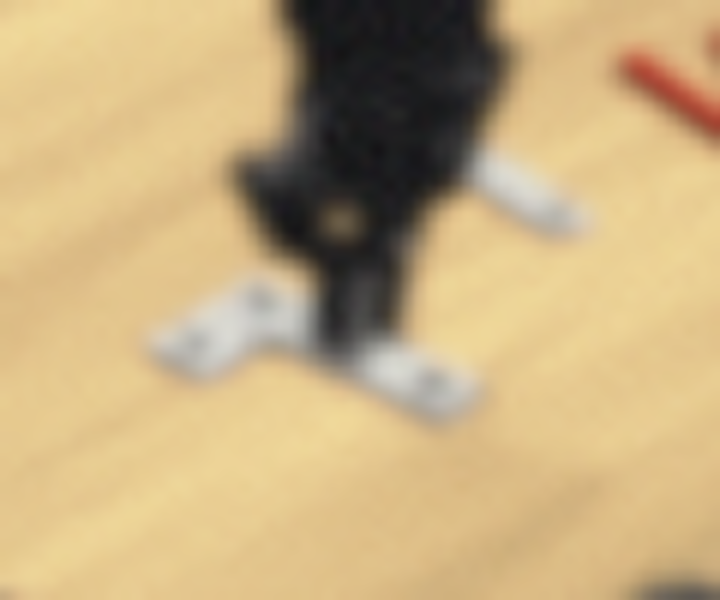

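The fingertips now sit right on the bracket top (crop 345,350), so the tips are about 24 mm above the reported TCP. The sideways position is right. I'll open, go 6 mm lower and close.

Request:
jog_arm:
  moves:
    - [0,0,0,0,0,0,50]
    - [0,0,0,0,0,0,50]
    - [0,0,0,0,0,0,50]
    - [0,0,2,0,0,0,50]
    - [0,0,4,0,0,0,50]
    - [0,0,6,0,0,0,15]
    - [0,0,6,0,0,0,15]
    - [0,0,6,0,0,0,15]
    - [0,0,6,0,0,0,15]
    - [0,0,6,0,0,0,15]

```text
t: 8.8
position: [434.0, 315.2, -22.1]
tool_rot: [[-0.993, -0.118, -0.0], [-0.118, 0.993, -0.0], [0.0, -0.0, -1.0]]
wrist_force: [0.3, -0.5, -1.2]
grip_width: 0.282
grasp_force: 49.1
```

Bracket gripped. I'll lift it straight up and work out the shift to the tray seat.

Request:
jog_arm:
  moves:
    - [0,0,-20,0,0,0,15]
    - [0,0,-70,0,0,0,15]
    - [0,0,-80,0,0,0,15]
    - [0,0,-80,0,0,0,15]
    - [0,0,-80,0,0,0,15]

```text
t: 9.43
position: [432.7, 314.3, 56.4]
tool_rot: [[-0.993, -0.118, -0.003], [-0.118, 0.993, -0.002], [0.003, -0.002, -1.0]]
wrist_force: [0.1, 0.5, -1.0]
grip_width: 0.279
grasp_force: 49.3
```

```bash
python3 -c "
from h import *
togo(529.7,33.7,40,98.65)"
```

```text
t 9.425 pos [432.7 314.3  56.4] F [ 0.1  0.5 -1. ] grip 0.2785917185938177 49.326390624046326
shift [ -63.1 -290.1   16.7] rot [-0.1 -0.2 -1.8]
```

Request:
jog_arm:
  moves:
    - [-10,-48,0,0,0,0,15]
    - [-20,-98,0,0,0,0,15]
    - [-32,-150,5,0,0,-1,15]
    - [-43,-200,10,0,0,-1.8,15]
    - [-54,-250,15,0,0,-1.8,15]
    - [-61.8,-291,18,0,0,-1.8,15]
    - [-61.8,-291,18,0,0,-1.8,15]
    - [-61.8,-291,18,0,0,-1.8,15]
    - [-61.8,-291,18,0,0,-1.8,15]
    - [-61.8,-291,18,0,0,-1.8,15]

```text
t: 10.68
position: [529.5, 35.2, 39.9]
tool_rot: [[-0.988, -0.152, -0.0], [-0.152, 0.988, 0.001], [0.0, 0.001, -1.0]]
wrist_force: [0.8, -0.6, -1.1]
grip_width: 0.28
grasp_force: 49.4
```

```bash
python3 -c "
from h import *
togo(529.7,33.7,-18,98.65)
im=camera('scene');a=cv2.resize(im[170:290,220:364],(720,600),interpolation=cv2.INTER_CUBIC)
cv2.imwrite('pics/s4.png',a)"
```

```text
t 10.675 pos [529.5  35.2  39.9] F [ 0.8 -0.6 -1.1] grip 0.2801945575768435 49.391908049583435
shift [-0.  -1.6 57.9] rot [ 0.  -0.   0.1]
```

View pics/s4.png

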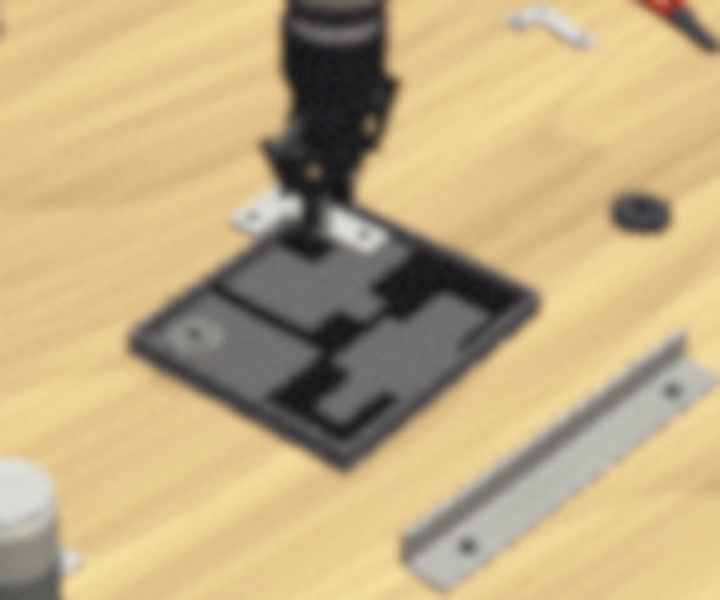

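The bracket is held level above its compartment, pointing the right way. I'll lower it gently.

Request:
jog_arm:
  moves:
    - [0,0,10,0,0,0,15]
    - [0,0,25,0,0,0,15]
    - [0,0,38,0,0,0,15]
    - [0,0,44,0,0,0,15]
    - [0,0,49,0,0,0,15]
    - [0,0,52,0,0,0,15]
    - [0,0,54,0,0,0,15]
    - [0,0,56,0,0,0,15]
    - [0,0,57,0,0,0,15]
    - [0,0,57,0,0,0,15]

```text
t: 11.98
position: [529.9, 33.6, -16.9]
tool_rot: [[-0.989, -0.149, 0.0], [-0.149, 0.989, 0.0], [-0.0, -0.0, -1.0]]
wrist_force: [0.1, 0.3, -0.3]
grip_width: 0.279
grasp_force: 49.4
```

Request:
jog_arm:
  moves:
    - [0,0,0.5,0,0,0,40]
    - [0,0,0.5,0,0,0,40]
    - [0,0,0.5,0,0,0,40]
    - [0,0,0.5,0,0,0,40]
    - [0,0,-20,0,0,0,40]
    - [0,0,-60,0,0,0,40]
    - [0,0,-110,0,0,0,40]
    - [0,0,-120,0,0,0,40]
    - [0,0,-120,0,0,0,40]

```text
t: 13.1
position: [530.2, 33.6, 103.5]
tool_rot: [[-0.989, -0.15, 0.001], [-0.15, 0.989, 0.0], [-0.001, 0.0, -1.0]]
wrist_force: [-0.8, 0.7, -0.7]
grip_width: 0.467
grasp_force: 0.0
```

```bash
python3 -c "
from h import *
togo(447,-318.5,60,-71.7)"
```

```text
t 13.1 pos [530.2  33.6 103.5] F [-0.8  0.7 -0.7] grip 0.46654995719818315 0.0
shift [ 135.  -335.7   43.3] rot [  0.1   0.  170.3]
```

Request:
jog_arm:
  moves:
    - [14,-34,0,0,0,10,50]
    - [27,-67,0,0,0,20,50]
    - [41,-101,0,0,0,30,50]
    - [54,-134,0,0,0,40,50]
    - [68,-168,5,0,0,50,50]
    - [81,-201,10,0,0,60,50]
    - [95,-235,15,0,0,70,50]
    - [108,-269,20,0,0,80,50]
    - [122,-302,30,0,0,90,50]
    - [135,-336,40,0,0,100,50]

```text
t: 14.35
position: [444.8, -318.8, 60.6]
tool_rot: [[0.03, 1.0, -0.004], [1.0, -0.03, 0.002], [0.002, -0.004, -1.0]]
wrist_force: [0.3, -0.0, 1.1]
grip_width: 0.59
grasp_force: 0.0
```

Request:
jog_arm:
  moves:
    - [0,0,0,0,0,10,50]
    - [0,0,0,0,0,20,50]
    - [0,0,0,0,0,30,50]
    - [0,0,0,0,0,40,50]
    - [0,0,0,0,0,50,50]
    - [0,0,0,0,0,60,50]
    - [0,0,0,0,0,70,50]
    - [0,0,0,0,0,70,50]

```text
t: 15.35
position: [445.2, -318.0, 61.1]
tool_rot: [[0.947, 0.32, -0.004], [0.32, -0.947, 0.001], [-0.003, -0.002, -1.0]]
wrist_force: [0.0, 0.5, 0.3]
grip_width: 0.589
grasp_force: 0.0
```

```bash
python3 -c "
from h import *
togo(447,-318.5,-21,-71.7);print(read_state()['qpos'])
im=camera('top');cv2.imwrite('pics/t5.png',im)
a=cv2.resize(im[140:240,230:335],(630,600),interpolation=cv2.INTER_CUBIC);cv2.imwrite('pics/t5c.png',a)"
```

```text
t 15.35 pos [ 445.2 -318.    61.1] F [0.  0.5 0.3] grip 0.5890355650859924 0.0
shift [ 1.8  1.2 82.1] rot [-0.1  0.2  0.4]
[-0.1  0.6  0.9  1.7 -0.5  1.1 -0.2]
```

View pics/t5c.png

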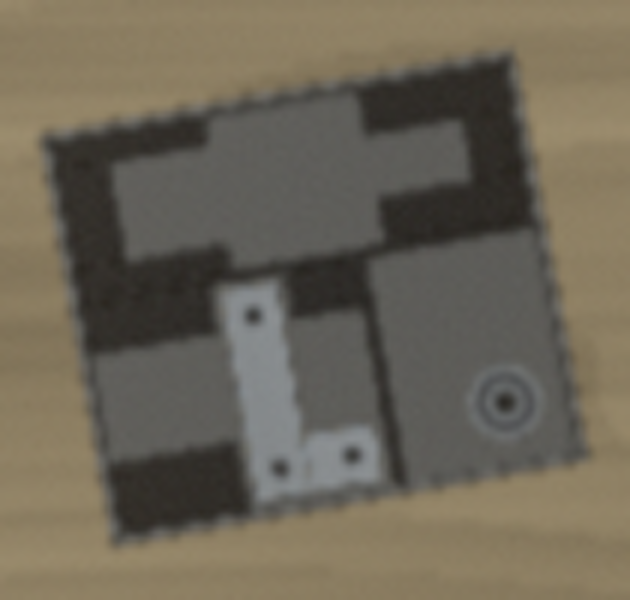

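The bracket sits in its L compartment the right way round, with its long leg at crop (255,390). The tray hasn't moved. Next is the spanner.

Request:
jog_arm:
  moves:
    - [1,0.5,40,0,0,0,50]
    - [1,0.5,65,0,0,0,50]
    - [1,0.5,76,0,0,0,50]
    - [1,0.5,82,0,0,0,50]
    - [1,0.5,82,0,0,0,50]
    - [1,0.5,82,0,0,0,5]
    - [1,0.5,82,0,0,0,5]
    - [1,0.5,82,0,0,0,5]
    - [1,0.5,82,0,0,0,5]
    - [1,0.5,82,0,0,0,5]

```text
t: 16.65
position: [448.2, -319.3, -18.1]
tool_rot: [[0.948, 0.319, 0.001], [0.319, -0.948, -0.0], [0.001, 0.001, -1.0]]
wrist_force: [-0.6, 0.0, 5.8]
grip_width: 0.122
grasp_force: 49.2
```

Request:
jog_arm:
  moves:
    - [0,0,-20,0,0,0,5]
    - [0,0,-70,0,0,0,5]
    - [0,0,-90,0,0,0,5]
    - [0,0,-90,0,0,0,5]
    - [0,0,-90,0,0,0,5]

```text
t: 17.27
position: [447.1, -318.1, 70.2]
tool_rot: [[0.948, 0.319, -0.001], [0.319, -0.948, 0.001], [-0.001, -0.002, -1.0]]
wrist_force: [0.4, -0.0, -2.0]
grip_width: 0.12
grasp_force: 48.9
```

```bash
python3 -c "
from h import *
togo(626.8,18.6,45,8.65);print(read_state()['qpos'])"
```

```text
t 17.275 pos [ 447.1 -318.1   70.2] F [ 0.4 -0.  -2. ] grip 0.11973799447793872 48.91812801361084
shift [ 277.7 -261.7   25.4] rot [ -0.1  -0.  -80. ]
[-0.1  0.6  0.9  1.7 -0.5  1.1 -0.2]
```

Request:
jog_arm:
  moves:
    - [28,-26,0,0,0,-8,5]
    - [56,-52,0,0,0,-17,5]
    - [86,-81,0,0,0,-26,5]
    - [117,-110,0,0,0,-36,5]
    - [150,-141,5,0,0,-46,5]
    - [184,-174,10,0,0,-56,5]
    - [218,-205,15,0,0,-64,5]
    - [250,-235,20,0,0,-72,5]
    - [278,-262,25,0,0,-80,5]
    - [278,-262,25,0,0,-80,5]

```text
t: 18.52
position: [627.0, 24.6, 43.0]
tool_rot: [[-0.158, 0.988, -0.004], [0.988, 0.158, 0.004], [0.004, -0.003, -1.0]]
wrist_force: [-0.1, -0.2, -1.3]
grip_width: 0.125
grasp_force: 49.0
```

Request:
jog_arm:
  moves:
    - [0,0,0,0,0,0,5]
    - [0,0,0,0,0,0,5]
    - [0,0,0,0,0,0,5]

```text
t: 18.9
position: [627.2, 16.4, 46.1]
tool_rot: [[-0.147, 0.989, -0.0], [0.989, 0.147, -0.001], [-0.001, -0.0, -1.0]]
wrist_force: [0.0, -0.5, -1.4]
grip_width: 0.123
grasp_force: 49.0
```

```bash
python3 -c "
from h import *
togo(626.8,18.6,-12.5,8.65)
im=camera('scene');a=cv2.resize(im[170:290,220:364],(720,600),interpolation=cv2.INTER_CUBIC)
cv2.imwrite('pics/s6.png',a)"
```

```text
t 18.9 pos [627.2  16.4  46.1] F [ 0.  -0.5 -1.4] grip 0.12279542702302278 48.9897483587265
shift [ 2.3 -0.1 58.6] rot [-0.   0.  -0.2]
```

View pics/s6.png

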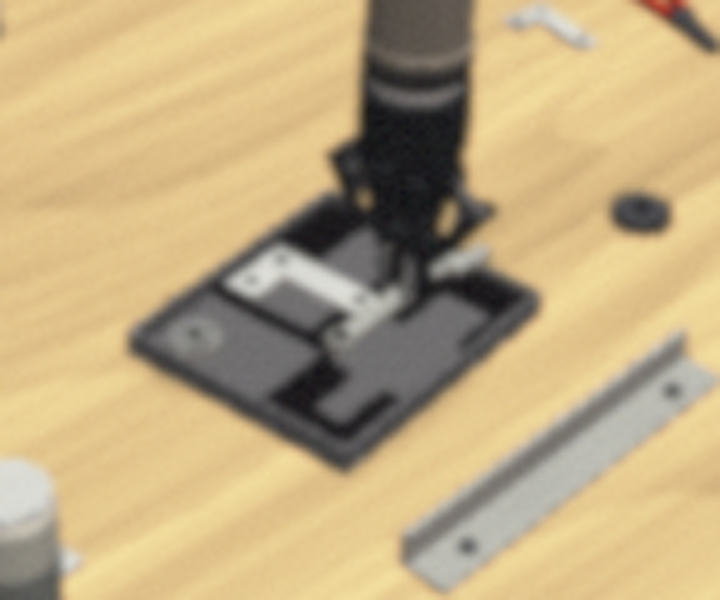

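The spanner is held with its head towards tray +y, over its compartment. I'll lower it.

Request:
jog_arm:
  moves:
    - [1,0,10,0,0,0,5]
    - [1,0,25,0,0,0,5]
    - [1,0,36,0,0,0,5]
    - [1,0,42,0,0,0,5]
    - [1,0,46,0,0,0,5]
    - [1,0,50,0,0,0,5]
    - [1,0,53,0,0,0,5]
    - [1,0,53,0,0,0,5]

```text
t: 19.95
position: [627.4, 19.0, -7.1]
tool_rot: [[-0.149, 0.989, -0.0], [0.989, 0.149, 0.0], [0.0, -0.0, -1.0]]
wrist_force: [0.7, -0.3, -1.0]
grip_width: 0.121
grasp_force: 49.0
```

Request:
jog_arm:
  moves:
    - [0,0,2,0,0,0,5]
    - [0,0,4,0,0,0,5]
    - [0,0,6,0,0,0,5]
    - [0,0,6,0,0,0,5]
    - [0,0,6,0,0,0,5]

```text
t: 20.58
position: [627.5, 19.0, -13.0]
tool_rot: [[-0.15, 0.989, 0.0], [0.989, 0.15, 0.0], [0.0, 0.0, -1.0]]
wrist_force: [0.5, 0.5, -1.4]
grip_width: 0.123
grasp_force: 49.0
```

Request:
jog_arm:
  moves:
    - [0,0,1,0,0,0,5]
    - [0,0,1.5,0,0,0,5]
    - [0,0,1.5,0,0,0,5]

```text
t: 20.95
position: [627.6, 19.0, -14.0]
tool_rot: [[-0.15, 0.989, 0.0], [0.989, 0.15, 0.0], [0.0, 0.0, -1.0]]
wrist_force: [-1.5, -0.0, 1.8]
grip_width: 0.121
grasp_force: 49.8
```

Floor contact felt. I'll release and lift.

Request:
jog_arm:
  moves:
    - [0,0,-0.5,0,0,0,30]
    - [0,0,-0.5,0,0,0,30]
    - [0,0,-0.5,0,0,0,30]
    - [0,0,-0.5,0,0,0,30]
    - [0,0,-15,0,0,0,30]
    - [0,0,-50,0,0,0,30]
    - [0,0,-100,0,0,0,30]
    - [0,0,-110,0,0,0,30]
    - [0,0,-110,0,0,0,30]

```text
t: 22.08
position: [628.2, 19.0, 97.0]
tool_rot: [[-0.15, 0.989, 0.003], [0.989, 0.15, 0.0], [0.0, 0.003, -1.0]]
wrist_force: [-0.8, -1.5, -1.4]
grip_width: 0.352
grasp_force: 0.0
```

```bash
python3 -c "
from h import *
togo(420,-12,95,98.65);print(read_state()['qpos'])"
```

```text
t 22.075 pos [628.2  19.   97. ] F [-0.8 -1.5 -1.4] grip 0.35191114226676345 0.0
shift [   0.5 -210.5    1.4] rot [  0.1   0.1 -90.1]
[-0.4  0.6  0.6  1.5 -0.3  1.2  0.3]
```

Request:
jog_arm:
  moves:
    - [0,-20,0,0,0,-10,30]
    - [0,-45,0,0,0,-20,30]
    - [0,-70,0,0,0,-30,30]
    - [0,-95,0,0,0,-40,30]
    - [0,-120,0,0,0,-50,30]
    - [0,-145,0,0,0,-60,30]
    - [0,-170,0,0,0,-70,30]
    - [0,-190,0,0,0,-80,30]
    - [0,-210,0,0,0,-90,30]
    - [0,-210,0,0,0,-90,30]

```text
t: 23.32
position: [417.3, -12.4, 94.2]
tool_rot: [[-0.989, -0.147, -0.004], [-0.147, 0.989, 0.0], [0.004, 0.001, -1.0]]
wrist_force: [-0.4, -0.8, -0.1]
grip_width: 0.352
grasp_force: 0.0
```

Request:
jog_arm:
  moves:
    - [0,0,0,0,0,0,30]
    - [0,0,0,0,0,0,30]

```text
t: 23.58
position: [420.6, -12.2, 95.3]
tool_rot: [[-0.989, -0.149, 0.0], [-0.149, 0.989, -0.0], [-0.0, -0.0, -1.0]]
wrist_force: [0.1, -0.1, -0.3]
grip_width: 0.353
grasp_force: 0.0
```

```bash
cat > m.py <<'E'
from h import *
import sys
def measure(tag):
    im=camera('top');cv2.imwrite(f'pics/{tag}.png',im)
    hsv=cv2.cvtColor(im,cv2.COLOR_BGR2HSV)
    g=hsv[...,2].astype(float)
    d=((hsv[...,1]<70)).astype(np.uint8); d[hsv[...,2]>200]=0
    n,l,st,ce=cv2.connectedComponentsWithStats(d)
    for k in range(1,n):
        x,y,w,h,a=st[k]
        if a>1200 and 150<ce[k][0]<360 and ce[k][1]<260:
            P=ray('top',np.argwhere(l==k)[:,::-1],22 if a>3000 else 30).astype(np.float32);r=cv2.minAreaRect(P);print('comp',st[k],r)
    # bright steel inside tray
    b=((hsv[...,1]<70)&(hsv[...,2]>105)).astype(np.uint8)
    n,l,st,ce=cv2.connectedComponentsWithStats(b)
    for k in range(1,n):
        if 30<st[k,4]<1000 and 225<ce[k][0]<340 and 100<ce[k][1]<240:
            P=ray('top',np.argwhere(l==k)[:,::-1],13).astype(np.float32);r=cv2.minAreaRect(P);print('bright',st[k],r,cv2.boxPoints(r).ravel())
if __name__=='__main__': measure(sys.argv[1])
E
python3 m.py t7; python3 -c "
from h import *
togo(440,-9.5,-18,98.65)"
```

```text
comp [    0     0   560   420 53121] ((518.887939453125, 15.90435791015625), (1602.19921875, 1186.0501708984375), 88.39946746826172)
comp [ 220  105  107   24 1542] ((775.4259643554688, 30.108047485351562), (41.904541015625, 301.7781066894531), 4.176673889160156)
comp [ 236  148   93   84 5833] ((569.4182739257812, 10.090324401855469), (203.81439208984375, 233.0989227294922), 8.62463665008545)
bright [250 163  51  17 265] ((621.514404296875, 26.522003173828125), (35.22011184692383, 143.8479461669922), 3.324387788772583) [599.8  97.3 608.1 -46.3 643.3 -44.3 634.9  99.3]
bright [239 181   6  29  33] ((556.223876953125, 124.61642456054688), (81.25102996826172, 3.2796976566314697), 7.9123921394348145) [515.8 120.6 516.2 117.4 596.7 128.6 596.2 131.8]
bright [267 187  27  37 429] ((527.4747924804688, 17.335302352905273), (101.8735580444336, 61.19517135620117), 8.678082466125488) [472.5  39.9 481.7 -20.6 582.4  -5.2 573.2  55.3]
t 23.625 pos [420.5 -12.3  95.3] F [0.2 0.4 0.2] grip 0.3488508380077843 0.0
shift [-19.7  -0.1 113.3] rot [-0.   0.  -0.1]
```

```bash
python3 -c "
from h import *
im=cv2.imread('pics/t7.png');hsv=cv2.cvtColor(im,cv2.COLOR_BGR2HSV)
ys,xs=np.nonzero((hsv[...,1]<70)&(hsv[...,2]>105)); k=(xs>=245)&(xs<=318)&(ys>=155)&(ys<=182)
w=ray('top',np.c_[xs[k],ys[k]],13)
a=np.radians(8.64);R=np.array([[np.cos(a),-np.sin(a)],[np.sin(a),np.cos(a)]]);q=(w-[569.4,10.2])@R
for lo in range(-80,90,10):
    s=(q[:,1]>=lo)&(q[:,1]<lo+10)&(q[:,0]>25)&(q[:,0]<92)
    if s.any(): print(lo,s.sum(),'x mean %.1f min %.1f max %.1f'%(q[s,0].mean(),q[s,0].min(),q[s,0].max()))
"
```

```text
-80 2 x mean 57.6 min 56.2 max 59.0
-70 7 x mean 59.1 min 53.1 max 64.9
-60 14 x mean 59.7 min 54.1 max 65.4
-50 16 x mean 60.0 min 53.8 max 65.6
-40 13 x mean 59.2 min 54.3 max 64.8
-30 17 x mean 59.6 min 53.6 max 65.9
-20 14 x mean 59.5 min 53.8 max 65.1
-10 14 x mean 59.7 min 54.3 max 65.6
0 16 x mean 59.8 min 54.1 max 65.8
10 12 x mean 59.7 min 55.1 max 65.1
20 16 x mean 59.0 min 53.8 max 65.6
30 14 x mean 60.4 min 54.1 max 65.8
40 28 x mean 60.0 min 46.6 max 73.5
50 38 x mean 59.4 min 43.0 max 75.0
60 24 x mean 58.4 min 41.7 max 77.1
70 22 x mean 59.9 min 42.8 max 77.6
```

The spanner is seated straight in its compartment (tray x about 59.5, y -80 to 80), and the bracket and tray are where they should be. Next I'll lower the fingers behind the tray's near edge.

Request:
jog_arm:
  moves:
    - [-10,0,40,0,0,0,30]
    - [-15,0,80,0,0,0,30]
    - [-15,0,100,0,0,0,30]
    - [-15,0,108,0,0,0,30]
    - [-15,0,112,0,0,0,30]
    - [-15,0,112,0,0,0,30]

```text
t: 24.38
position: [435.4, -10.1, -16.0]
tool_rot: [[-0.989, -0.149, 0.001], [-0.149, 0.989, 0.0], [-0.001, -0.0, -1.0]]
wrist_force: [0.4, -0.8, 0.8]
grip_width: 0.353
grasp_force: 0.0
```

Request:
jog_arm:
  moves:
    - [-10,0,0,0,0,0,30]
    - [-18,0,0,0,0,0,30]
    - [-24,0,0,0,0,0,30]
    - [-30,0,0,0,0,0,30]
    - [-37,0,0,0,0,0,30]
    - [-45,0,0,0,0,1,30]
    - [-53,0,0,0,0,2,30]
    - [-61,0,0,0,0,3,30]
    - [-67,0,0,0,0,4,30]
    - [-70,0,0,0,0,4.3,30]

```text
t: 25.62
position: [500.5, 0.5, -17.5]
tool_rot: [[-0.997, -0.075, -0.007], [-0.075, 0.997, 0.0], [0.007, 0.001, -1.0]]
wrist_force: [-6.0, -0.2, 2.0]
grip_width: 0.349
grasp_force: 2.7
```

```bash
python3 m.py t8 | grep -v 1602; python3 -c "
from h import *
togo(500,0,-16,94.4)"
```

```text
comp [ 220  105  107   24 1551] ((775.3386840820312, 30.083221435546875), (41.945831298828125, 301.7769775390625), 4.103694438934326)
bright [250 149  50  15 269] ((664.8272705078125, 27.38894271850586), (34.91008377075195, 140.6632537841797), 1.019010305404663) [646.1  97.4 648.6 -43.2 683.5 -42.6 681.   98. ]
bright [237 160   5  24  31] ((623.5421142578125, 130.2445831298828), (66.82659912109375, 3.6337108612060547), 6.580562591552734) [590.1 128.2 590.6 124.6 656.9 132.3 656.5 135.9]
bright [265 172  12  19 159] ((592.7409057617188, 40.95606994628906), (53.406761169433594, 27.05889892578125), 6.503820896148682) [564.7  51.4 567.7  24.5 620.8  30.5 617.7  57.4]
bright [276 201  20   8  94] ((525.4436645507812, 0.2799110412597656), (55.43902587890625, 14.811151504516602), 81.98531341552734) [514.2 -26.1 528.9 -28.2 536.6  26.7 522.   28.8]
bright [264 213   8  16  70] ((480.3277282714844, 53.39193344116211), (18.27432632446289, 43.54027557373047), 78.92666625976562) [457.2  48.6 499.9  40.2 503.4  58.2 460.7  66.5]
bright [298 217   6  16  54] ((467.1000671386719, -40.45033264160156), (14.254728317260742, 42.70795822143555), 88.27526092529297) [445.5 -46.9 488.2 -48.2 488.7 -34.  446.  -32.7]
t 25.675 pos [501.4   0.6 -17.5] F [-3.4 -0.6 -0.8] grip 0.35090973826517474 1.5524265860585729
shift [ 1.5 -0.4 -1.5] rot [ 0.  -0.3 -0.1]
```

The tray slides and turns as intended, and about 45 mm remain. I'll continue.

Request:
jog_arm:
  moves:
    - [-8,0,-1,0,0,0,30]
    - [-16,0,-1,0,0,0,30]
    - [-24,0,-1,0,0,0,30]
    - [-31,0,-1,0,0,0,30]
    - [-36,0,-1,0,0,0,30]
    - [-36,0,-1,0,0,0,30]

```text
t: 26.42
position: [541.1, 3.0, -15.2]
tool_rot: [[-0.997, -0.075, 0.002], [-0.075, 0.997, -0.0], [-0.002, -0.0, -1.0]]
wrist_force: [-0.2, -0.6, -1.1]
grip_width: 0.353
grasp_force: 0.5
```

Run:
```python
from h import *
im=camera('top');cv2.imwrite('pics/t9.png',im)
print(read_state()['position'],read_state()['wrist_force'])
# far edge of tray rim (z22) vs stop near top edge: columns
t=unrect(im,22,600,800,-150,200,1);g=cv2.cvtColor(t,cv2.COLOR_BGR2GRAY);h=cv2.cvtColor(t,cv2.COLOR_BGR2HSV)
for y in (125,100,60,20,-20,-60,-85):
    c=200-y; wood=(h[:,c,1]>75).astype(int); e=np.flatnonzero(np.diff(wood)); print(y,'sat edges x',800-e, 'gray',g[30:110:3,c])
```

```text
[541.1   3.  -15. ] [-1.9 -0.4 -0.5]
125 sat edges x [799 797 795 794 749 745] gray [118 118 118 117 119 112  86  91 117 110  89  62  49  50  49  46  47  49
  50  46  46  48  51  54  58  60  58]
100 sat edges x [797 795 750 748] gray [118 118 118 121 123  97  82 109 115  99  68  53  50  48  46  57  86  93
  86  83  85  85  85  83  83  85  78]
60 sat edges x [798] gray [119 118 117 108  80  76 111 123 106  76  51  44  46  48  57  80  90  92
  96 101 110 116 116 108  95  93  89]
20 sat edges x [756 755] gray [120 121 118  86  75 112 116  95  69  75  87  93  92  92  92  92  92  89
 100 112 115 114 100  91  92  92  93]
-20 sat edges x [759 758] gray [113 111  91  79 100 108  87  60  49  47  49  49  50  51  54  70  93 110
 118 118 117 106  89  88  89  86  84]
-60 sat edges x [] gray [119  85  73 102 108  91  60  42  42  45  43  43  40  43  70  91 101 105
 106 107 100  90  91  82  62  44  42]
-85 sat edges x [] gray [100  73  84 103  98  71  50  44  46  41  41  40  40  38  40  41  42  42
  42  42  42  42  41  39  41  40  42]
```

The tray is parallel to the strip with about 9 mm left (gaps at y = 125 and y = -85 match). I'll creep in.

Request:
jog_arm:
  moves:
    - [-2,0,0,0,0,0,30]
    - [-4,0,0,0,0,0,30]
    - [-6,0,0,0,0,0,30]
    - [-7,0,0,0,0,0,30]
    - [-8,0,0,0,0,0,30]

```text
t: 27.1
position: [544.2, 3.5, -15.4]
tool_rot: [[-0.997, -0.075, -0.007], [-0.075, 0.997, 0.001], [0.007, 0.001, -1.0]]
wrist_force: [-8.4, -0.3, 7.7]
grip_width: 0.354
grasp_force: 4.4
```

Request:
jog_arm:
  moves:
    - [-1,0,0,0,0,0,30]
    - [-2,0,0,0,0,0,30]

```text
t: 27.35
position: [546.1, 3.8, -15.3]
tool_rot: [[-0.997, -0.075, -0.007], [-0.075, 0.997, 0.001], [0.007, 0.001, -1.0]]
wrist_force: [-9.3, -0.2, 7.4]
grip_width: 0.353
grasp_force: 4.4
```

Request:
jog_arm:
  moves:
    - [-1,0,0,0,0,0,30]
    - [-2,0,0,0,0,0,30]
    - [-3,0,0,0,0,0,30]
    - [-3,0,0,0,0,0,30]

```text
t: 27.85
position: [548.0, 4.0, -15.5]
tool_rot: [[-0.997, -0.075, -0.009], [-0.075, 0.997, 0.001], [0.009, 0.001, -1.0]]
wrist_force: [-9.8, -0.5, 9.2]
grip_width: 0.35
grasp_force: 5.3
```

```bash
cat > e.py <<'E'
from h import *
im=camera('top')
print(read_state()['position'],read_state()['wrist_force'])
t=unrect(im,22,600,800,-150,200,1);g=cv2.cvtColor(t,cv2.COLOR_BGR2GRAY)
for y in (125,115,60,-20,-60,-85): print(y,g[30:72:2,200-y])
E
python3 e.py
```

```text
[548.    4.  -15.5] [-10.8  -0.    9.4]
125 [120 119 118 118 118 118 119 117 104  91  92  89  78  62  51  46  47  49
  51  52  50]
115 [119 118 119 118 119 120 117 101  81  70  76  73  62  54  51  50  48  46
  44  44  42]
60 [119 119 119 119 116 101  81  71  79  75  61  50  45  46  45  42  44  54
  71  87  93]
-20 [113 113 108  95  84  83  72  58  49  45  48  52  51  51  51  51  51  53
  59  73  86]
-60 [119 102  87  83  80  68  55  46  43  44  44  44  44  43  44  45  48  55
  70  88  97]
-85 [102  89  83  81  68  54  49  45  44  44  42  41  40  42  42  41  41  41
  41  42  42]
```

Request:
jog_arm:
  moves:
    - [-1,0,0,0,0,0,30]
    - [-2,0,0,0,0,0,30]
    - [-3,0,0,0,0,0,30]
    - [-3,0,0,0,0,0,30]

```text
t: 28.4
position: [547.9, 4.1, -15.7]
tool_rot: [[-0.997, -0.075, -0.015], [-0.075, 0.997, 0.001], [0.015, 0.002, -1.0]]
wrist_force: [-15.4, 0.5, 13.5]
grip_width: 0.351
grasp_force: 7.8
```

```bash
python3 e.py
```

```text
[547.9   4.1 -15.7] [-15.7  -1.4  13.4]
125 [119 119 118 117 118 119 120 117 104  90  91  89  80  64  50  45  48  49
  49  50  51]
115 [119 119 118 119 120 120 117 101  80  68  76  75  63  53  49  50  49  49
  46  42  44]
60 [119 118 118 117 115 102  84  74  79  74  60  49  45  46  46  45  45  52
  72  88  94]
-20 [114 113 108  95  84  84  73  58  48  46  48  50  51  52  52  50  50  54
  59  73  87]
-60 [119 102  86  81  78  67  54  46  43  43  41  41  42  43  44  44  48  55
  71  88  94]
-85 [102  90  83  79  68  55  48  46  44  41  41  42  41  41  43  43  40  40
  41  42  42]
```

The position holds at x = 548 while the push force rises from 10 to 15 N. The tray is against the stop, flush to about 1 mm across its width. I'll back off and lift clear.

Request:
jog_arm:
  moves:
    - [4,0,0,0,0,0,30]
    - [10,0,0,0,0,0,30]
    - [25,0,0,0,0,0,30]
    - [50,0,0,0,0,0,30]
    - [70,0,-20,0,0,0,30]
    - [90,0,-70,0,0,0,30]
    - [110,0,-120,0,0,0,30]
    - [110,0,-130,0,0,0,30]
    - [110,0,-130,0,0,0,30]

```text
t: 29.58
position: [448.0, -3.9, 115.6]
tool_rot: [[-0.997, -0.075, 0.005], [-0.075, 0.997, 0.001], [-0.005, 0.0, -1.0]]
wrist_force: [0.4, 0.0, -0.3]
grip_width: 0.353
grasp_force: 0.0
```

```bash
python3 e.py; python3 m.py t10 | grep -v 1602
```

```text
[446.8  -3.9 114.3] [-0.8  0.   0.1]
125 [117 118 117 116 116 118 118 115 102  89  90  87  76  62  49  45  48  50
  49  49  51]
115 [116 117 118 116 118 119 116 100  80  68  75  73  61  53  49  48  48  47
  44  42  43]
60 [117 117 117 116 113  99  82  73  78  73  61  50  45  44  44  42  44  53
  71  87  92]
-20 [111 112 106  93  82  82  72  58  50  46  47  48  50  52  52  51  48  51
  58  72  85]
-60 [117  99  85  81  80  68  53  46  43  43  42  43  43  43  43  44  47  53
  69  86  94]
-85 [100  88  82  78  66  53  46  43  43  43  40  39  41  40  40  41  40  41
  42  42  42]
comp [ 220  105  107   93 7263] ((677.3079223632812, 23.019485473632812), (242.0955352783203, 303.72418212890625), 4.249943256378174)
bright [236 129   4  31  37] ((702.4788818359375, 132.51715087890625), (86.58101654052734, 3.4752695560455322), 4.787668228149414) [659.2 130.6 659.5 127.2 745.8 134.4 745.5 137.9]
bright [250 132  51  15 258] ((713.5252685546875, 24.633785247802734), (34.681705474853516, 143.60882568359375), 0.7002071142196655) [695.3  96.2 697.1 -47.4 731.7 -47.  730.   96.6]
bright [265 155  24  36 427] ((617.5947265625, 24.14226531982422), (102.56652069091797, 60.38749313354492), 5.966632843017578) [563.5  48.8 569.7 -11.2 671.7  -0.6 665.5  59.5]
bright [239 161   4  24  31] ((620.541015625, 126.01392364501953), (66.38536834716797, 3.409752368927002), 4.1638031005859375) [587.3 125.3 587.6 121.9 653.8 126.7 653.5 130.1]
bright [275 231  26  24 355] ((417.01226806640625, -1.9382553100585938), (71.17443084716797, 65.36469268798828), 88.31889343261719) [383.3 -36.6 448.6 -38.5 450.7  32.7 385.4  34.6]
bright [304 234   6  11  32] ((425.34417724609375, -56.2973747253418), (14.242815971374512, 28.434497833251953), 88.2721939086914) [410.9 -63.  439.3 -63.8 439.8 -49.6 411.3 -48.8]
```

```bash
python3 -c "
from plant import *
print(finish_job())"
```

```text
the job is handed in; nothing more can be done
None
```

I placed the spanner and the L bracket in their compartments, slid the tray flush against the stop strip with both inside its ends, backed the arm off and handed the job in; my last camera check agreed, but the hand-in gave no verdict.

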